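Fit the crank to the pasta machine

TASK

Fit the loose crank to the pasta machine: push its square shaft straight into the brass drive socket, past the stiff spring plunger, until the plunger has clicked into the groove and the shoulder is fully home, feeling your way and never pushing harder than about 30 N. Then swing the handle down until the crank arm points at least 45 degrees below level, so that the roller turns with it, and let go with the shaft still fully home. Leave the other kitchen things where they are.

Things in the scene. Friction and masses are not known exactly. Their poses are not given: they have to be found in the camera images.
- pasta_machine: Steel pasta machine, 130 mm deep (x) by 200 mm wide (y) by 150 mm high, stuck fast to the worktop by a black suction base 150 x 215 mm. Origin: centre of its underside; z up, y along the rollers. Its -y side plate (outer face at y = -100 mm) carries the drive socket, a brass block 30 x 30 mm that stands 30 mm out of the plate, axis 105 mm above the worktop.
- drive (a joint): Turning angle (rad) of the drive socket and its roller about the machine's y axis. 0: plunger straight up, bore flats level and upright. Grows as a crank arm that points to the machine's +x swings down. No end stops; a steady friction of about 0.1 N m holds it where it is left. It starts turned by up to 0.2 rad either way.
- socket_mouth (a point): Centre of the square mouth of the drive socket, in its end face, at (0, -130, 105) mm in the machine's frame. Its axes turn with the drive: y runs along the socket axis into the machine, z towards the plunger. The bore is 13.5 mm square with sharp edges, 50 mm deep.
- plunger_pin (a point): Where the plunger crosses the bore: on the socket axis, 20 mm behind the mouth. The plunger is a round-nosed spring pin, 5 mm thick with a red cap, in the bore's +z wall; at rest it reaches to 2.5 mm from the axis. Lifting it takes 7.5 N at first and 1.4 N more per mm. Pushing the shaft past it takes 6 to 22 N, until it clicks into the groove over the last 1.5 mm and draws the shaft home.
- crank: Loose steel crank, 0.18 kg, lying flat on the worktop, axis 12 mm above it. Origin on the shaft axis, in the middle of the 40 mm grip length (12 mm square bar, y = -20 to +20 mm). y along the shaft towards the tip, z up as it lies. At y = -20 to -32 mm the arm's boss, 24 mm thick; arm 16 x 7 mm, running 85 mm to +x. It goes in with the arm to the machine's +x, flats within 0.1 rad of the bore's.
- crank_shoulder (a point): Centre of the face that stops against the socket's end face, at (0, 24, 0) mm in the crank's frame: a round flange, 24 mm across, y = 20 to 24 mm. When fully home it coincides with socket_mouth. Beyond it 44 mm of 12 mm square shaft, with a groove all round, 2.5 mm deep, at y = 41 to 45.5 mm.
- crank_tip (a point): End of the shaft's tapered nose, on the axis, at (0, 68, 0) mm in the crank's frame. The nose narrows from 12 to 4 mm square over its last 18 mm.
- crank_handle (a point): Middle of the round wooden handle (24 mm thick, 62 mm long along y, fixed to the crank), at (85, -63, 0) mm in the crank's frame.
- mixing_bowl: White bowl, 170 mm across, 75 mm high, loose; origin under its centre. Leave it alone.
- flour_jar: Glass jar, 90 mm across, 140 mm high, loose; origin under its centre. Leave it alone.
- rolling_pin: Wooden rolling pin, 44 mm thick, 352 mm long along its y, loose; origin on the worktop under its centre. Leave it alone.
- ravioli_stamp: Square 55 mm metal stamp with a wooden knob, 56 mm high, loose; origin under its centre. Leave it alone.
- dough_scraper: Flat steel scraper with a black grip, about 100 x 125 x 18 mm, loose; origin under its centre. Leave it alone.
- pastry_brush: Wooden pastry brush, 200 mm long along its x, loose; origin under its centre. Leave it alone.
- mug: Blue mug, 80 mm across, 90 mm high, loose; origin under its centre. Leave it alone.
Mind the look-alikes: they are no part of the job. Leave any blue or red look-alike of the crank alone.

How it is judged (in metres and radians):
On the way, in this order (a step that is already met when the one before it is completed fails the run):
1. the crank's shaft is fully home in the socket (shoulder within 1.5 mm of the socket's end face, shaft in line) (y of crank_shoulder in the frame of socket_mouth above -0.0015 m and distance between crank_shoulder and socket_mouth below 0.003 m and angle between the y axis of crank and the y axis of socket_mouth, either way round below 0.07 rad), for 0.2 s.
2. the handle has been swung down: crank arm at least 45 degrees below level (value of joint drive above 0.785 rad), for 0.2 s.
At the end, for the whole second after the job is handed in: The crank's shoulder is within 1.5 mm of the socket's end face, shaft in line (3 mm and 4 degrees), the drive is turned so that the arm points at least 45 degrees below level, and the crank is at rest (all of step 1 and value of joint drive above 0.785 rad and linear speed of crank below 0.02 m/s); the robot touches nothing.
It fails at once if with the tool over 60 mm from the handle, crank and machine press on each other with more than 65 N in all (the spring's 25 N and a hard push) (contact force between crank and pasta_machine above 65 N and distance between the grasp point and crank_handle above 0.06 m).
It fails at once if the robot itself presses on the machine with more than 30 N (contact force between any of the arm, the fingers and pasta_machine above 30 N).
It fails at once if another kitchen thing is moved by more than 30 mm (distance of any of mixing_bowl, flour_jar, rolling_pin, ravioli_stamp, dough_scraper, pastry_brush, mug from where it was at the start of the episode above 0.03 m).
It also fails if it takes over 72 s, if anything falls off the work surface, if the arm or the gripper's body presses on something with over 40 N, if the wrist force passes 120 N, or if a joint passes its speed limit or range.

ROBOT

A 6-joint arm with a two-finger parallel gripper is mounted at the origin on the work surface. World frame = base frame: x ahead of the robot, y to its left, z up, the work surface at z = 0. Lengths are in m, angles in degrees, forces in N, time in s.
With the tool pointing down it reaches from about 0.375 to 0.75 m from the base axis. Payload 9 kg.
Tool frame: the origin (TCP) lies where the fingers leave the gripper's body, on its centre line; the fingertips stand 73 mm ahead of it and the grasp point (between the pads) lies 54 mm ahead of it (robot.tip_reach is the distance from the TCP to the fingertips, in m); z points along the fingers, y is the line along which they close (so a half turn about z gives the same grasp; the last joint's range is limited). The gripper opens to 85 mm and grips with 20 to 120 N. Pads are 22 mm wide; open, the fingers measure 114 mm over their backs; the gripper's body (76 mm by 85 mm) begins 54 mm behind the grasp point. The pads swing forward as they close: fully open they stand 13 mm farther back than shut.
Start: joints at [-83.176, 5.964, 5.575, 89.605, 0, 77.527], TCP at [0.198, -0.566, 0.304] pointing down, gripper open.
Joint ranges: [-171.21, 171.21], [-48.23, 106.86], [-62.78, 66.21], [-105.2, 120.99], [-86.42, 89.51], [-180, 180]. Speed limits (degrees/s): [127.2, 127.2, 147.25, 180, 180, 180].

INTERFACE

Orientations are given as [roll, pitch, yaw] about the fixed x, y, z axes, in that order (R = Rz(yaw) Ry(pitch) Rx(roll)).
In Python, from plant import robot gives the robot as it stands. Calls block until the motion is done:
- robot.move_pose(position, orientation): joint-space move of the TCP to a pose.
- robot.line_to(position, vel=0.15, rotation=None, guard=None): straight line of the TCP; rotation=None keeps the orientation; vel is the mean speed in m/s. With guard (N) it stops when the force on the tool has changed by that much, and returns True; else False.
- robot.goto_joints(angles): joint-space move.
- robot.set_gripper(opening): finger opening in m; the grip force is fixed at half the most; returns when the fingers have stopped.
- robot.pause(seconds).
- robot.ik(position, orientation): joint angles nearest the present ones, or None.
- robot.observe(): the state.
- robot.grab_frame(name): name is "scene" or "top"; returns the picture (420x560x3 uint8, blue, green, red); there is no depth.
- robot.get_calibration(name): a dict with "vertical_fov" (degrees; the focal length in pixels is half the picture's height over the tangent of half this angle, whatever the lens; pixels are square), "cx", "cy" (the principal point, pixels), "rvec" (rotation vector, rad) and "tvec" (3), from world to camera coordinates, as OpenCV has them. Camera axes: x right, y down, z forward; pixel columns grow to the right and rows downward; lengths in m; the calibration is good to about 2 mm. A picture is of the moment at which its call begins. get_calibration takes no time and is no camera call.
A pose or a line that the arm cannot do raises robot.IKError and nothing moves.
- robot.job_done(): hands the job in; it is judged then, once.
The state is a dict: "time": time; "q": joint angles; "qvel": joint speeds; "joint_torque": joint torques, N m; "tool_pos": TCP position; "tcp_rot": TCP orientation; "ft_force": force on the tool from outside, world axes, zero at the start; "torque": the same for the moment, N m; "gripper_width": finger opening in m; "gripper_force": force on a finger pad.
Only numpy, scipy, OpenCV 4.12 (cv2) and the standard library are available. Lean on these libraries where they do the work, as an engineer would, in place of code of your own. Each camera call takes 0.05 s, during which the arm holds its last target. There are 200 camera calls.

## Working session

There is one attempt and no reset: what is moved stays moved. The work goes in short steps, each a Python script; the robot and the scene stay as the last script left them, time stands still between calls to the robot, and variables do not carry over. Pictures are saved under pics/ and viewed, at most 10 in all, crops included, and the job is handed in when it is done.

```bash
ls; mkdir -p pics; python3 - <<'E'
from plant import robot
import cv2
for n in ("scene","top"):
    im=robot.grab_frame(n); cv2.imwrite(f"pics/{n}0.png",im)
    c=robot.get_calibration(n); print(n,c)
    import numpy as np
    R=cv2.Rodrigues(np.array(c["rvec"],float))[0]; print(-R.T@np.array(c["tvec"]).ravel())
print(robot.observe())
E
```

```text
pics
scene {'vertical_fov': 48.71123836157978, 'cx': 283.9310561471344, 'cy': 211.536742970738, 'rvec': array([ 1.79174619,  1.97253398, -0.59420264]), 'tvec': array([ 0.17810692, -0.36312747,  1.94196251])}
[ 1.4071671  -0.07124489  1.39628326]
top {'vertical_fov': 47.47664495570034, 'cx': 281.4313374383759, 'cy': 214.60533818860188, 'rvec': array([ 2.16008354, -2.1236326 ,  0.18817768]), 'tvec': array([-0.14560121,  0.52131265,  1.71104002])}
[ 0.23866987 -0.11776503  1.77476551]
{'time': 0.1, 'q': array([-8.31746312e+01,  5.99726893e+00,  5.53298807e+00,  8.96066530e+01,
       -8.17384971e-04,  7.75251259e+01]), 'qvel': array([-0.00610863, -0.02453636,  0.16706007,  0.09889914, -0.01328706,
       -0.11467493]), 'joint_torque': array([ 7.68750353e-03, -5.58205926e+01,  5.04722285e+01,  1.27802161e-02,
       -1.53239348e-04, -5.33908022e-06]), 'tool_pos': array([ 0.19827464, -0.56606118,  0.30319302]), 'tcp_rot': array([-1.79930564e+02, -1.45244285e-02,  1.93002346e+01]), 'ft_force': array([-0.34649533,  0.18883408,  0.14756603]), 'torque': array([ 0.01122508,  0.03290184, -0.02561141]), 'gripper_force': 0.0, 'gripper_width': 0.08552637998088067}
```

View pics/scene0.png

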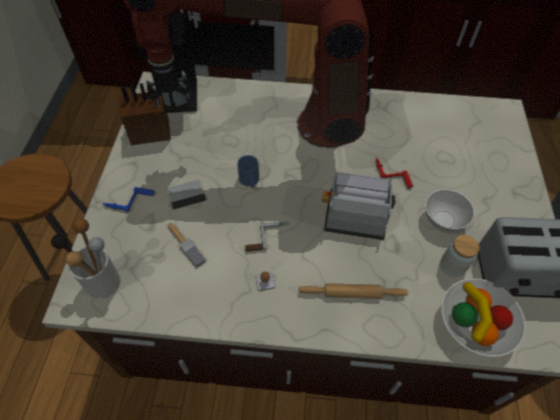

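View pics/top0.png

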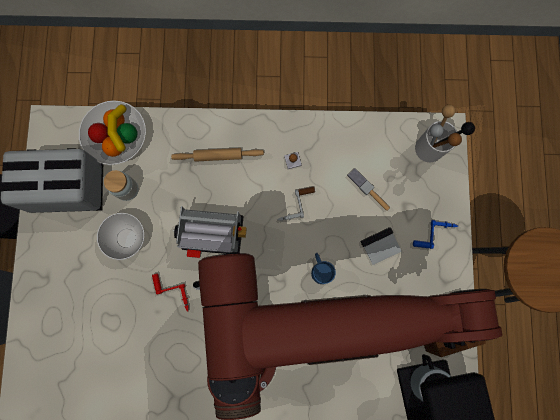

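The scene view shows the steel crank with a brown handle at (265,232), and the pasta machine at (360,205) with its brass socket at (327,197). In the top view these are at (300,203), (210,232) and (241,232). There are three crank-like things in the top view: steel (300,203), blue (430,235) and red (172,290). The steel one with the wooden handle fits the description, so I'll confirm it in an enlarged crop.

```bash
python3 - <<'E'
import cv2,numpy as np
t=cv2.imread("pics/top0.png")[175:265,165:325]; s=cv2.imread("pics/scene0.png")[165:260,235:400]
cv2.imwrite("pics/crop1.png",cv2.resize(t,None,fx=5,fy=5,interpolation=cv2.INTER_CUBIC))
cv2.imwrite("pics/crop2.png",cv2.resize(s,(800,461),interpolation=cv2.INTER_CUBIC))
E
```

```text
(no output)
```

View pics/crop1.png

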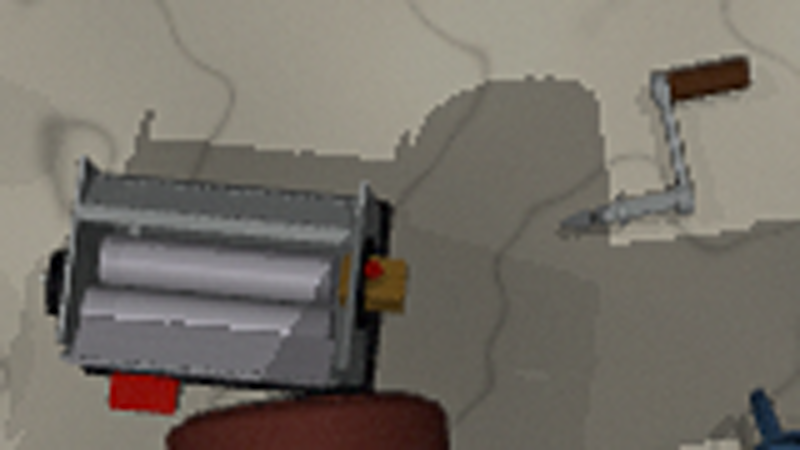

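View pics/crop2.png

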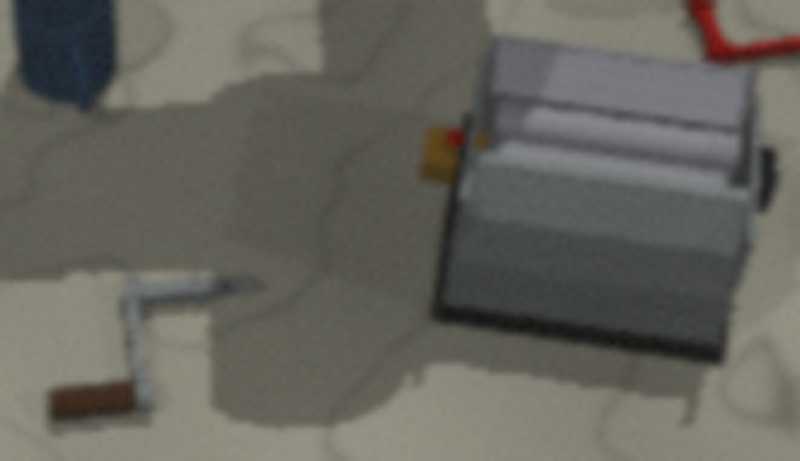

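The crop confirms it: the steel crank with the wooden handle lies with its shaft tip at crop1 (562,229), pointing at the socket, and its arm towards +x. The socket end face is at crop1 u=405, with the red plunger cap at (373,269). Next I'll fit the poses from both views and overlay them.

```bash
cat > vis.py <<'E'
import cv2,numpy as np
from plant import robot
from scipy.optimize import least_squares
CAL={n:robot.get_calibration(n) for n in("scene","top")}
def proj(n,P):
    c=CAL[n]; f=210/np.tan(np.radians(c["vertical_fov"]/2))
    K=np.array([[f,0,c["cx"]],[0,f,c["cy"]],[0,0,1.]])
    return cv2.projectPoints(np.atleast_2d(np.array(P,float)),np.array(c["rvec"],float),np.array(c["tvec"],float),K,None)[0][:,0]
def place(p,P,z0):   # p=(x,y,yaw rad); P mm
    P=np.atleast_2d(np.array(P,float))/1000; c,s=np.cos(p[2]),np.sin(p[2])
    return np.c_[p[0]+c*P[:,0]-s*P[:,1],p[1]+s*P[:,0]+c*P[:,1],P[:,2]+z0]
def drv(P,a): # socket-frame mm (rel. to axis point (0,y,105)) rotated about +y by a
    P=np.atleast_2d(np.array(P,float)); c,s=np.cos(a),np.sin(a)
    return np.c_[c*P[:,0]+s*P[:,2],P[:,1],-s*P[:,0]+c*P[:,2]+105]
def fit(obs,z0,x0):
    r=lambda p:np.concatenate([(proj(n,place(p,P,z0))[0]-px) for n,P,px in obs])
    s=least_squares(r,x0,loss="soft_l1"); return s.x,r(s.x).reshape(-1,2)
T=lambda u,v:np.array([165+(u+.5)/5-.5,175+(v+.5)/5-.5])
k=165/800
S=lambda u,v:np.array([235+(u+.5)*k-.5,165+(v+.5)*k-.5])
E
cat > fit0.py <<'E'
from vis import *
crank=[("top",[0,68,0],T(562,229)),("top",[0,-32,0],T(691,203)),("top",[85,-32,0],T(668,84)),("top",[85,-94,0],T(749,73)),
("scene",[0,68,0],S(262,284)),("scene",[85,-94,0],S(50,404)),("scene",[85,-32,0],S(136,396)),("scene",[0,-32,0],S(124,296))]
mach=[("top",[0,-130,120],T(405,282)),("top",[75,-107.5,5],T(390,202)),
("scene",[0,-130,105],S(424,154)),("scene",[75,-107.5,0],S(437,319)),("scene",[75,107.5,0],S(720,361))]
if __name__=="__main__":
    print(proj("top",[0,0,0]),proj("scene",[0,0,0]))
    for o,z,x0 in((crank,.012,[.6,-.3,0]),(mach,0,[.5,0,0])):
        x,r=fit(o,z,x0); print(x,np.degrees(x[2])); print(r.round(1).tolist())
E
python3 fit0.py
```

```text
[[240.79625138 360.09578525]] [[326.47734913 124.79262276]]
[ 0.52483689 -0.1845245   0.21983604] 12.595677105759373
[[-0.7, -0.9], [-0.3, -1.0], [-0.5, 1.0], [-0.6, 0.0], [-0.7, -0.6], [-0.6, 0.0], [-0.3, -0.2], [-0.3, -0.3]]
[ 0.45642674  0.1203288  -0.05120784] -2.9339933645639675
[[-0.7, 0.3], [-0.2, 0.0], [-0.7, -0.3], [-1.6, 0.8], [0.9, -0.0]]
```

```bash
cat > ov.py <<'E'
from vis import *
import fit0
def panel(img,n,c,w,h,z,lines):
    M=np.float32([[z,0,w/2-z*c[0]],[0,z,h/2-z*c[1]]])
    o=cv2.warpAffine(img,M,(w,h),flags=cv2.INTER_CUBIC)
    for L,col in lines:
        q=proj(n,L)*z+[w/2-z*c[0],h/2-z*c[1]]
        cv2.polylines(o,[np.round(q*8).astype(np.int32)],False,col,1,cv2.LINE_AA,3)
    return o
def box(x,y,z0,z1): return [[x[0],y[0],z],] 
def mlines(p,a):
    G,Y,C=(0,255,0),(0,255,255),(255,255,0); L=[]
    for z in(0,): L.append((place(p,[[75,-107.5,z],[75,107.5,z],[-75,107.5,z],[-75,-107.5,z],[75,-107.5,z]],0),G))
    for y in(-100,100): L.append((place(p,[[65,y,0],[65,y,150],[-65,y,150],[-65,y,0]],0),Y))
    for y in(-130,-100): L.append((place(p,drv([[15,y,15],[15,y,-15],[-15,y,-15],[-15,y,15],[15,y,15]],a),0),C))
    for s in(15,-15): L.append((place(p,drv([[s,-130,15],[s,-100,15]],a),0),C))
    L.append((place(p,drv([[0,-110,15],[0,-110,30]],a),0),(255,0,255)))
    return L
E
cat > o1.py <<'E'
from ov import *
p,_=fit(fit0.mach,0,[.5,0,0]); t=cv2.imread("pics/top0.png"); s=cv2.imread("pics/scene0.png")
L=mlines(p,0); ct=proj("top",place(p,[0,-115,105],0))[0]; cs=proj("scene",place(p,[0,-115,105],0))[0]
mt=proj("top",place(p,[0,0,60],0))[0]; ms=proj("scene",place(p,[0,0,60],0))[0]
a=np.hstack([panel(t,"top",mt,400,300,4.5,L),panel(s,"scene",ms,400,300,4.5,L)])
b=np.hstack([panel(t,"top",ct,200,300,14,[]),panel(t,"top",ct,200,300,14,L),panel(s,"scene",cs,200,300,14,[]),panel(s,"scene",cs,200,300,14,L)])
cv2.imwrite("pics/ov1.png",np.vstack([a,b])); print(ct,cs)
E
python3 o1.py
```

```text
[240.94408713 231.56332072] [325.66287739 196.57348749]
```

View pics/ov1.png

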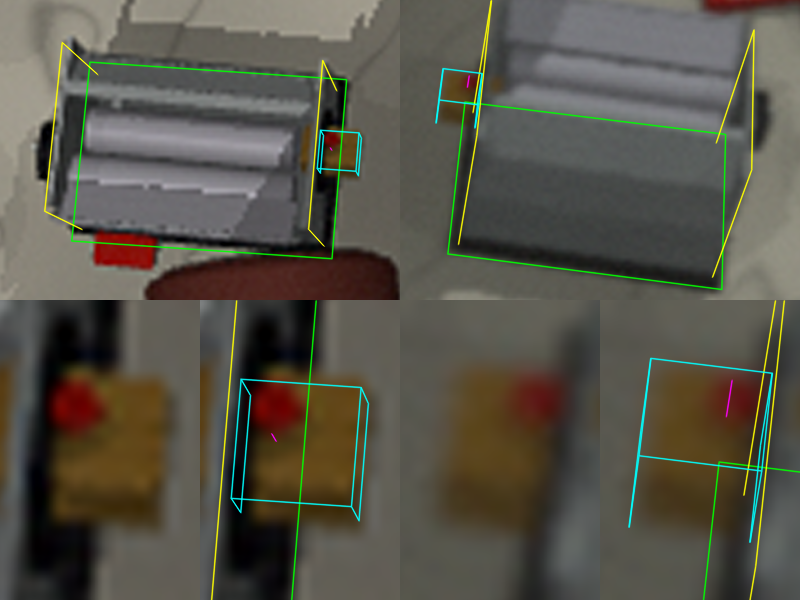

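Both projections agree to about a pixel. The cap sits to the +x side and the dark -x face shows, so the drive is turned positive. Next I'll refine the yaw from edge slopes and the socket pose from brass and red masks.

```bash
cat > fit1.py <<'E'
from vis import *
import fit0
p0,_=fit(fit0.mach,0,[.5,0,0])
# yaw from slopes of lines along machine y
for n,a,b,z,f in (("top",(105,240),(330,265),.14,T),("top",(100,280),(318,300),.14,T),("top",(80,210),(350,235),.15,T),("top",(85,370),(370,390),.01,T),
                ("scene",(437,318),(720,361),0,S),("scene",(490,40),(755,68),.15,S)):
    A,B=f(*a),f(*b); 
    def bp(px):
        c=CAL[n]; g=210/np.tan(np.radians(c["vertical_fov"]/2)); R=cv2.Rodrigues(np.array(c["rvec"],float))[0]; t=np.array(c["tvec"],float)
        d=R.T@np.array([(px[0]-c["cx"])/g,(px[1]-c["cy"])/g,1]); o=-R.T@t; return o+d*(z-o[2])/d[2]
    d=bp(B)-bp(A); d*=np.sign(d[1]); print(n,"yaw",np.degrees(np.arctan2(-d[0],d[1])).round(2),"len",np.linalg.norm(d).round(3))
I={n:cv2.imread(f"pics/{n}0.png") for n in("top","scene")}
for n in I:
    c=proj(n,place(p0,[0,-115,105],0))[0].round().astype(int); w=9
    r=I[n][c[1]-w:c[1]+w,c[0]-w:c[0]+w].astype(float); hsv=cv2.cvtColor(r.astype(np.uint8),cv2.COLOR_BGR2HSV)
    red=np.clip(r[...,2]-1.8*np.maximum(r[...,1],r[...,0]),0,None); red/=red.max()
    sat=np.clip((r[...,2]-r[...,0]*1.5)/40,0,1)
    y,x=np.mgrid[c[1]-w:c[1]+w,c[0]-w:c[0]+w]
    print(n,"red centroid",(red*x).sum()/red.sum(),(red*y).sum()/red.sum(),red.sum())
    np.set_printoptions(linewidth=200); print(c-w); print((sat*9).round().astype(int))
E
python3 fit1.py
```

```text
top yaw -5.38 len 0.156
top yaw -4.27 len 0.151
top yaw -4.32 len 0.186
top yaw -3.04 len 0.211
scene yaw -4.47 len 0.207
scene yaw -1.85 len 0.188
top red centroid 239.08146067415728 228.41643258426961 8.974789915966387
[232 223]
[[0 0 0 0 0 0 0 0 0 0 0 0 0 0 0 0 0 0]
 [0 0 0 0 0 0 0 0 0 0 0 0 0 0 0 0 0 0]
 [0 0 0 0 0 0 0 0 0 0 0 0 0 0 0 0 0 0]
 [0 0 9 0 0 0 1 9 8 6 4 0 0 0 0 0 0 0]
 [0 2 9 0 0 0 9 9 9 9 9 9 9 9 0 0 0 0]
 [0 7 9 0 0 2 9 9 9 9 9 9 9 9 0 0 0 0]
 [0 7 9 0 0 2 9 9 9 9 9 9 9 9 0 0 0 0]
 [0 9 9 0 0 0 9 9 9 9 9 9 9 9 0 0 0 0]
 [0 9 5 0 0 0 6 9 9 9 9 9 9 9 0 0 0 0]
 [0 9 5 0 0 0 8 9 9 9 9 9 9 9 0 0 0 0]
 [0 9 5 0 0 0 9 9 9 9 9 9 9 9 0 0 0 0]
 [0 9 0 0 0 0 9 9 9 9 9 9 9 8 0 0 0 0]
 [0 9 0 0 0 1 9 9 9 9 9 9 9 3 0 0 0 0]
 [0 0 0 0 0 0 9 9 9 9 9 9 9 4 0 0 0 0]
 [0 0 0 0 0 0 2 0 2 0 0 2 1 1 0 0 0 0]
 [0 0 0 0 0 0 0 0 0 0 0 0 0 0 0 0 0 0]
 [0 0 0 0 0 0 0 0 0 0 0 0 0 0 0 0 0 0]
 [0 0 0 0 0 0 0 0 0 0 0 0 0 0 0 0 0 0]]
scene red centroid 328.3270142180095 192.9913112164297 5.16734693877551
[317 188]
[[0 0 0 0 0 0 0 0 0 0 0 0 0 0 0 0 0 0]
 [0 0 0 0 0 0 0 0 0 0 0 0 0 0 0 0 0 0]
 [0 0 0 0 0 0 0 0 0 0 0 0 0 0 0 0 0 0]
 [0 0 0 0 0 0 1 5 5 4 3 2 1 0 0 0 0 0]
 [0 0 0 0 0 0 4 9 9 9 9 9 9 5 0 0 0 0]
 [0 0 0 0 0 0 6 9 9 9 9 9 9 6 0 0 1 5]
 [0 0 0 0 0 1 7 9 9 9 9 9 9 3 0 0 2 5]
 [0 0 0 0 0 0 9 9 9 9 9 9 5 0 0 0 0 1]
 [0 0 0 0 0 1 9 9 9 9 9 7 4 0 0 0 0 0]
 [0 0 0 0 0 3 9 9 9 9 9 9 3 0 0 0 0 0]
 [0 0 0 0 0 4 9 9 9 9 9 7 3 0 0 0 0 0]
 [0 0 0 0 0 4 7 8 8 7 8 6 1 0 0 0 0 0]
 [0 0 0 0 0 3 6 7 7 7 6 4 0 0 0 0 0 0]
 [0 0 0 0 0 2 5 5 7 6 6 3 0 0 0 0 0 0]
 [0 0 0 0 0 0 0 0 1 3 3 2 0 0 0 0 0 0]
 [0 0 0 0 0 0 0 0 0 0 0 0 0 0 0 0 0 0]
 [0 0 0 0 0 0 0 0 0 0 0 0 0 0 0 0 0 0]
 [0 0 0 0 0 0 0 0 0 0 0 0 0 0 0 0 0 0]]
```

```bash
cat > fit2.py <<'E'
from vis import *
I={n:cv2.imread(f"pics/{n}0.png").astype(float) for n in("top","scene")}
W={"top":(232,223),"scene":(317,188)}; red={"top":(239.08,228.42),"scene":(328.33,192.99)}
yaw=np.radians(-4.2); ss=10
def sil(n,p,a,sh):
    c=[[sx*15,y,sz*15] for sx in(-1,1) for y in(-130,-102) for sz in(-1,1)]
    q=proj(n,place(p,drv(c,a),0))+sh-W[n]+.5
    m=np.zeros((18*ss,18*ss),np.uint8); cv2.fillConvexPoly(m,np.round(cv2.convexHull(np.float32(q))*ss*16).astype(np.int32),255,cv2.LINE_AA,4)
    m=cv2.resize(m,(18,18),interpolation=cv2.INTER_AREA)/255.
    return cv2.GaussianBlur(m,(5,5),.8 if n=="scene" else .4)
def mask(n):
    x,y=W[n]; r=I[n][y:y+18,x:x+18]; return np.clip((r[...,2]-r[...,0]*1.5)/40,0,1)
wt={n:np.ones((18,18)) for n in W}; wt["top"][:,:8]=0; wt["scene"][:,11:]=0
def res(v,parts=False):
    p=(v[0],v[1],yaw); out=[]
    for i,n in enumerate(W):
        sh=v[4+2*i:6+2*i]
        out+=[(wt[n]*(sil(n,p,v[2],sh)-mask(n))).ravel()*1.]
        out+=[(proj(n,place(p,drv([0,-110,v[3]],v[2]),0))[0]+sh-red[n])*1.5]
    out+=[np.array([(v[3]-20)/4]),v[4:]/.5]
    return np.concatenate(out)
best=None
for a in(-.15,0,.15,.25):
    s=least_squares(res,[.456,.12,a,20,0,0,0,0],x_scale=[.002,.002,.1,3,.5,.5,.5,.5],diff_step=1e-3)
    print(a,s.cost.round(3),s.x.round(4))
    if best is None or s.cost<best.cost: best=s
for a in np.arange(-.2,.26,.05):
    f=lambda u:res(np.r_[u[:2],a,u[2:]]); s=least_squares(f,np.delete(best.x,2),x_scale=[.002,.002,3,.5,.5,.5,.5],diff_step=1e-3); print(a.round(2),s.cost.round(3),end="; ")
E
python3 fit2.py
```

```text
-0.15 4.812 [ 0.459   0.1223  0.1978 24.0584  0.1857 -0.2831  0.0449 -0.3098]
0 4.809 [ 0.459   0.1223  0.1998 24.0644  0.182  -0.2788  0.0486 -0.3123]
0.15 4.833 [ 0.4592  0.1223  0.1902 24.0368  0.1898 -0.2845  0.0406 -0.3071]
0.25 4.811 [ 0.459   0.1221  0.1974 24.086   0.1554 -0.2909  0.0764 -0.2979]
-0.2 14.859; -0.15 13.649; -0.1 12.921; -0.05 11.198; -0.0 8.764; 0.05 7.239; 0.1 5.924; 0.15 5.066; 0.2 4.809; 0.25 5.059;
```

```bash
cat > mv.py <<'E'
from vis import *
from scipy.spatial.transform import Rotation as Rn
MP=np.array([.459,.1223,np.radians(-4.2)]); H=.064
def tool(o,yaw,a,sgn,h=H):
    Rc=Rn.from_euler("z",yaw)*Rn.from_euler("y",a)
    return np.array(o)+Rc.apply([0,0,h]),(Rc*Rn.from_euler("z",90*sgn,degrees=True)*Rn.from_euler("x",180,degrees=True)).as_euler("xyz",degrees=True)
def mpt(y,dx=0,dz=0): return place(MP,[dx,y,105+dz],0)[0]   # machine frame mm -> world
E
python3 - <<'E'
from mv import *
o=[.5248,-.1845,.012]; yc=.2198
for s in(1,-1):
    p,r=tool(o,yc,0,s); q=robot.ik(p,r); print(s,p,r,q)
    p2,r2=tool(mpt(-214),MP[2],.19,s); print(robot.ik(p2,r2))
q0=robot.observe()["q"]
E
```

```text
1 [ 0.5248 -0.1845  0.076 ] [180.           0.         102.59361234] [-32.8419445    3.63621373 -20.91284574  65.45094053   0.
  44.56444316]
[-25.59027093  -4.68268777 -19.98027348  84.85490098  -3.94968176
  68.96071603]
-1 [ 0.5248 -0.1845  0.076 ] [180.           0.         -77.40638766] [ -32.8419445     3.63621373  -20.91284574   65.45094053    0.
 -135.43555684]
[ -25.59027093   -4.68268777  -19.98027348   84.85490098   -3.94968176
 -111.03928397]
```

```bash
python3 - <<'E'
from mv import *
o=[.5248,-.1845,.012]; yc=.2198
p,r=tool(o,yc,0,1)
robot.move_pose(p+[0,0,.1],r); robot.set_gripper(.05)
print(robot.line_to(p+[0,0,.002],vel=.08,guard=12))
robot.set_gripper(0.0); s=robot.observe(); print(s["gripper_width"],s["gripper_force"],s["tool_pos"],s["time"])
robot.line_to(p+[0,0,.13],vel=.12); s=robot.observe(); print(s["gripper_width"],s["ft_force"])
for d in (214,):
    p2,r2=tool(mpt(-d),MP[2],.19,1); robot.move_pose(p2,r2)
robot.pause(.3)
for n in("top","scene"): cv2.imwrite(f"pics/{n}1.png",robot.grab_frame(n))
print(robot.observe()["time"],robot.observe()["tool_pos"]-p2)
from ov import panel
def clines(d,a):
    o=mpt(-d); Rc=Rn.from_euler("z",MP[2])*Rn.from_euler("y",a); w=lambda P:np.array(o)+Rc.apply(np.array(P)/1000.)
    L=[(w([[0,-32,0],[0,68,0]]),(0,255,0)),(w([[0,-26,0],[85,-26,0],[85,-94,0]]),(0,255,0)),(w([[6,50,6],[2,68,2],[-2,68,-2],[-6,50,-6]]),(0,255,0))]
    return L
from ov import mlines
MP2=MP
L=clines(214,.19)+mlines(MP,.19)[3:]
a=[]
for n in("top","scene"):
    im=cv2.imread(f"pics/{n}1.png"); c=proj(n,mpt(-150))[0]
    a+=[panel(im,n,c,400,300,10,[]),panel(im,n,c,400,300,10,L)]
cv2.imwrite("pics/ov2.png",np.vstack([np.hstack(a[:2]),np.hstack(a[2:])]))
E
```

```text
False
0.010192735613103267 60.98974585533142 [ 0.52505684 -0.18457076  0.07846397] 4.225
0.010121316482184138 [ 0.24350395  0.83470009 -2.1228174 ]
6.4167 [ 0.00018395 -0.00039684  0.00016154]
```

View pics/ov2.png

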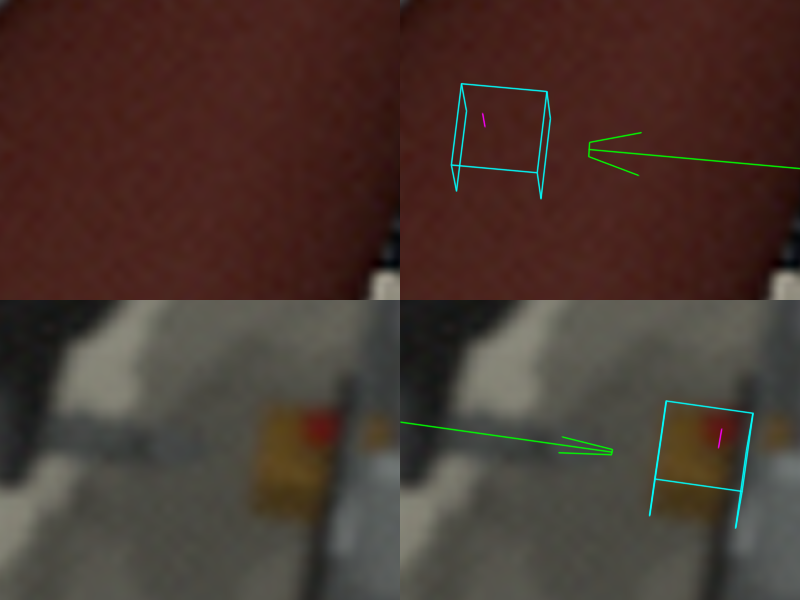

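The steel crank is held (finger width 10 mm). In the scene panel the shaft ends near (205,452), in line with the socket mouth at (250,460); the arm blocks the top view. The TCP was at z = 0.0785 when the gripper closed, so H is 66.5 mm. Now the feel-guided insertion.

```bash
sed -i 's/H=.064/H=.0665/' mv.py; cat > ins.py <<'E'
from mv import *
import json,sys
def run(d0,d1,step=2.,off=(0,0),a=.19,gain=.08,fmax=26,dyaw=0,base=None,vel=.03):
    off=np.array(off,float); Rc=Rn.from_euler("z",MP[2])*Rn.from_euler("y",a)
    def go(d,guard=None,v=vel):
        p,r=tool(mpt(-d)+Rc.apply([off[0]/1e3,0,off[1]/1e3]),MP[2]+dyaw,a,1)
        return robot.line_to(p,vel=v,rotation=r,guard=guard)
    go(d0,v=.05)
    if base is None:
        robot.pause(.2); s=robot.observe(); base=(s["ft_force"],s["torque"])
    d=d0
    while d>d1:
        d=max(d-step,d1); hit=go(d,guard=22)
        s=robot.observe(); F=Rc.inv().apply(s["ft_force"]-base[0]); M=Rc.inv().apply(s["torque"]-base[1])
        e=Rc.inv().apply(s["tool_pos"]-tool(mpt(-d)+Rc.apply([off[0]/1e3,0,off[1]/1e3]),MP[2]+dyaw,a,1)[0])*1e3
        print(d,"F",F.round(1),"M",M.round(2),"err",e.round(1),"off",off.round(2),"t",round(s["time"],1),hit)
        if -F[1]>fmax or abs(F[0])>15 or abs(F[2])>22: print("stop"); break
        off+=np.clip(gain*F[[0,2]],-.6,.6)
    json.dump(dict(d=d,off=off.tolist(),base=[b.tolist() for b in base]),open("st.json","w"))
    return d
if __name__=="__main__": run(206,178)
E
python3 ins.py
```

```text
204.0 F [-0.1 -1.   0.1] M [-0.02  0.01 -0.  ] err [-0.   0.1 -0. ] off [0. 0.] t 7.2 False
202.0 F [ 0.9 -0.9  0.2] M [ 0.03  0.02 -0.04] err [ 0.   0.1 -0. ] off [-0.01  0.01] t 7.4 False
200.0 F [ 0.  -0.7  0.5] M [ 0.04  0.04 -0.06] err [0.  0.1 0. ] off [0.06 0.03] t 7.7 False
198.0 F [-0.2 -0.6  0.5] M [ 0.06 -0.04  0.  ] err [-0.   0.1 -0. ] off [0.06 0.07] t 7.9 False
196.0 F [-0.1 -0.9  0. ] M [0.02 0.02 0.05] err [-0.   0.1 -0. ] off [0.04 0.11] t 8.2 False
194.0 F [-0.2 -0.8 -0.8] M [0.04 0.01 0.  ] err [ 0.   0.1 -0. ] off [0.03 0.11] t 8.4 False
192.0 F [-1.3 -1.4 -0.4] M [-0.   -0.   -0.03] err [-0.   0.1 -0. ] off [0.02 0.04] t 8.7 False
190.0 F [ 0.4 -0.  -0.6] M [0.01 0.03 0.01] err [-0.   0.1 -0. ] off [-0.08  0.01] t 8.9 False
188.0 F [-0.2 -0.7 -0.1] M [ 0.03 -0.01 -0.01] err [ 0.   0.1 -0. ] off [-0.05 -0.03] t 9.2 False
186.0 F [-0.3 -0.7 -0.1] M [0.   0.02 0.02] err [0.  0.1 0. ] off [-0.06 -0.04] t 9.4 False
184.0 F [ 0.1 -0.9  0.1] M [0.03 0.01 0.01] err [-0.   0.1 -0. ] off [-0.09 -0.05] t 9.7 False
182.0 F [-0.9 -0.8  0.3] M [-0.    0.02 -0.02] err [ 0.   0.1 -0. ] off [-0.08 -0.05] t 9.9 False
180.0 F [ 0.5 -0.4 -0.1] M [ 0.03  0.04 -0.02] err [-0.   0.1 -0. ] off [-0.15 -0.02] t 10.2 False
178.0 F [-0.1 -1.3 -0.4] M [-0.04 -0.07 -0.  ] err [ 0.   0.1 -0. ] off [-0.11 -0.03] t 10.4 False
```

```bash
python3 - <<'E'
from ins import *
st=json.load(open("st.json")); b=[np.array(x) for x in st["base"]]
run(178,158,step=1.5,off=st["off"],base=b)
E
```

```text
176.5 F [-0.3 -0.3  0.8] M [ 0.01 -0.03  0.02] err [0.  0.1 0. ] off [-0.11 -0.07] t 10.9 False
175.0 F [ 0.4 -0.1 -0.5] M [ 0.12  0.01 -0.05] err [-0.   0.1 -0.1] off [-0.13 -0.  ] t 11.2 False
173.5 F [-0.1  0.1 -1.3] M [-0.04  0.01 -0.05] err [-0.1  0.1 -0.1] off [-0.1  -0.04] t 11.4 False
172.0 F [ 0.3  0.9 -2.3] M [ 0.04 -0.1  -0.06] err [-0.   0.2 -0.1] off [-0.1  -0.15] t 11.7 False
170.5 F [-0.3 -0.5 -3. ] M [-0.2  -0.05 -0.03] err [0.  0.1 0. ] off [-0.08 -0.33] t 11.9 False
169.0 F [ 1.  -4.3 -0.5] M [-0.97 -0.06  0.04] err [ 0.1 -0.3  0.2] off [-0.1  -0.57] t 12.2 False
167.5 F [ 0.8 -3.9 -0.3] M [-0.98 -0.14 -0.04] err [ 0.2 -0.3  0.2] off [-0.02 -0.61] t 12.4 False
166.0 F [ 0.9 -8.   0.3] M [-1.56 -0.11 -0.02] err [ 0.2 -0.6  0.3] off [ 0.04 -0.63] t 12.7 False
164.5 F [ 0.9 -6.2 -0.8] M [-1.2  -0.2  -0.03] err [ 0.2 -0.4  0.2] off [ 0.11 -0.61] t 12.9 False
163.0 F [ 0.8 -8.1 -0.1] M [-1.6  -0.15 -0.03] err [ 0.3 -0.7  0.3] off [ 0.19 -0.67] t 13.2 False
161.5 F [ 1.2 -4.1  0.4] M [-0.95 -0.21 -0.08] err [ 0.2 -0.3  0.2] off [ 0.25 -0.68] t 13.4 False
160.0 F [ 1.3 -4.7  0.1] M [-0.93 -0.28 -0.08] err [ 0.2 -0.2  0.2] off [ 0.35 -0.65] t 13.7 False
158.5 F [ 0.1 -6.7 -0. ] M [-1.29 -0.19 -0.1 ] err [ 0.2 -0.3  0.2] off [ 0.45 -0.64] t 13.9 False
158 F [ 0.4 -7.4  0. ] M [-1.7  -0.21  0.01] err [ 0.2 -0.6  0.2] off [ 0.46 -0.64] t 14.2 False
```

```bash
python3 - <<'E'
from ins import *
st=json.load(open("st.json")); b=[np.array(x) for x in st["base"]]
run(158,147,step=.7,off=st["off"],base=b,fmax=23)
print(robot.observe()["gripper_width"])
for n in("top","scene"): cv2.imwrite(f"pics/{n}2.png",robot.grab_frame(n))
E
```

```text
157.3 F [ 0.7 -7.6 -0.1] M [-1.45 -0.22 -0.1 ] err [ 0.1 -0.4  0.2] off [ 0.49 -0.64] t 14.7 False
156.60000000000002 F [ 1.2 -5.2 -0.1] M [-1.05 -0.25 -0.03] err [ 0.2 -0.2  0.2] off [ 0.55 -0.65] t 14.9 False
155.90000000000003 F [1.3 2.  0.7] M [ 0.42 -0.26 -0.07] err [-0.   0.7  0. ] off [ 0.65 -0.66] t 15.2 False
155.20000000000005 F [-0.3 -0.6  1.4] M [-0.01  0.04 -0.01] err [-0.1  0.1 -0. ] off [ 0.75 -0.6 ] t 15.4 False
154.50000000000006 F [-0.8 -6.2 -0.5] M [-1.04  0.06  0.  ] err [-0.1 -0.4 -0.1] off [ 0.73 -0.48] t 15.7 False
153.80000000000007 F [ 0.2 -8.7 -0.8] M [-1.86  0.1  -0.01] err [ 0. -1. -0.] off [ 0.67 -0.52] t 15.9 False
153.10000000000008 F [ -0.6 -12.5  -0.7] M [-2.65  0.22 -0.05] err [-0.  -1.5  0. ] off [ 0.68 -0.59] t 16.2 False
152.4000000000001 F [ -1.8 -16.4  -1.5] M [-3.36  0.26  0.01] err [ 0.  -2.1  0.1] off [ 0.63 -0.65] t 16.4 False
151.7000000000001 F [ -1.6 -20.9  -0.5] M [-4.2   0.28 -0.04] err [ 0.2 -2.7  0.2] off [ 0.49 -0.77] t 16.7 False
151.0000000000001 F [ -1.  -24.8  -1.4] M [-4.97  0.2   0.03] err [ 0.3 -3.3  0.3] off [ 0.36 -0.81] t 16.9 False
stop
0.010158071748804296
```

The plunger clicked at d ≈ 155.9 mm, where the force reversed. A hard stop followed at d ≈ 154.6 mm, against 154 nominal, with at most 25 N. Now I'll release and swing the handle down.

```bash
python3 - <<'E'
from mv import *
import json
a=.19; off=json.load(open("st.json"))["off"]; Rc=Rn.from_euler("z",MP[2])*Rn.from_euler("y",a)
p,r=tool(mpt(-154.2)+Rc.apply([off[0]/1e3,0,off[1]/1e3]),MP[2],a,1)
robot.line_to(p,vel=.02); print(robot.observe()["ft_force"])
robot.set_gripper(.045)
robot.line_to(p+Rc.apply([0,0,.09]),vel=.12); robot.set_gripper(0)
def tp(t,dz=0):
    h=mpt(-217,dx=85*np.cos(t),dz=-85*np.sin(t)); return h+[0,0,.012+.073+dz]
rv=np.degrees(np.array([np.pi,0,MP[2]]))+[0,0,90]
robot.move_pose(tp(0,.08),rv); robot.line_to(tp(0,.015),vel=.12)
for t in np.arange(.1,1.11,.1):
    hit=robot.line_to(tp(t),vel=.06,guard=12); s=robot.observe(); print(round(t,1),s["ft_force"].round(1),hit,s["time"])
    if hit: break
E
```

```text
[ 0.80288167 -7.98967941 -1.17554218]
0.1 [-0.2  0.5  0.7] False 20.8583
0.2 [-0.1  0.5 -0.6] False 21.15
0.3 [0.1 0.2 0.2] False 21.4417
0.4 [-1.3 -0.4 -0.1] False 21.7333
0.5 [-0.3 -0.3 -0.3] False 22.025
0.6 [ 0.5 -0.1 -0.1] False 22.3167
0.7 [-0.2 -0.4 -0.1] False 22.6083
0.8 [ 0.4 -0.2 -0.6] False 22.9
0.9 [-0.1 -0.6  0.2] False 23.1917
1.0 [-0.2  0.8  0.4] False 23.4833
1.1 [-0.4  0.1  0.1] False 23.775
```

The forces are too small to tell whether I touched the handle, so I'll look.

```bash
python3 - <<'E'
from ov import *
from mv import MP
a=[]
for n in("top","scene"):
    im=robot.grab_frame(n); cv2.imwrite(f"pics/{n}3.png",im)
    c=proj(n,place(MP,[30,-170,60],0))[0]; a+=[panel(im,n,c,400,500,6,[])]
cv2.imwrite("pics/v3.png",np.hstack(a))
E
```

```text
(no output)
```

View pics/v3.png

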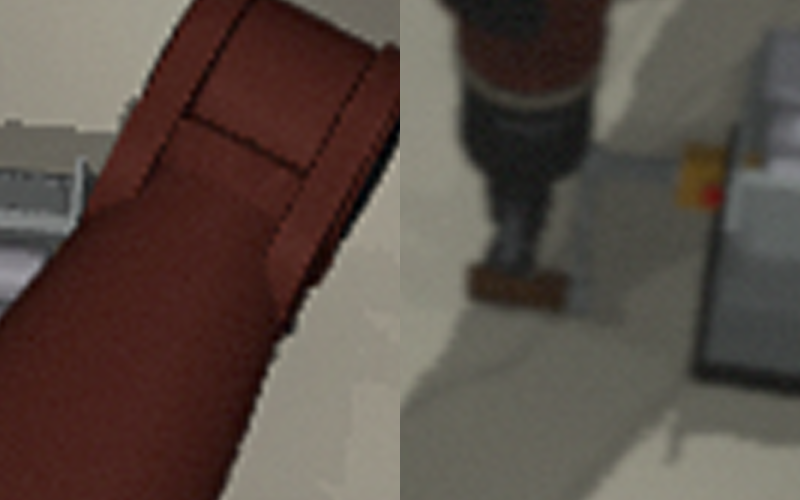

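The fingertips rest on the handle at panel (520,285), and the red cap has turned to (713,195), so the roller turned with the crank. Next I'll retreat and check the angle and seating.

```bash
python3 - <<'E'
from ov import *
from mv import MP,mpt
p=robot.observe()["tool_pos"]; robot.line_to(p+[0,0,.15],vel=.15)
robot.line_to(p+[0,-.2,.2],vel=.25); robot.pause(.2)
def cl(t):
    w=lambda y,x:place(MP,drv([x,y,0],t),0)[0]
    return [(np.array([w(-130,0),w(-186,0),w(-180,85),w(-248,85)]),(0,255,0)),(np.array([w(-130,15),w(-130,-15)]),(255,255,0))]
a=[]
for n in("top","scene"):
    im=robot.grab_frame(n); cv2.imwrite(f"pics/{n}4.png",im)
    c=proj(n,place(MP,[25,-170,60],0))[0]; a+=[panel(im,n,c,400,300,8,[]),panel(im,n,c,400,300,8,cl(1.1))]
cv2.imwrite("pics/v4.png",np.vstack([np.hstack(a[:2]),np.hstack(a[2:])])); print(robot.observe()["time"])
E
```

```text
26.3
```

View pics/v4.png

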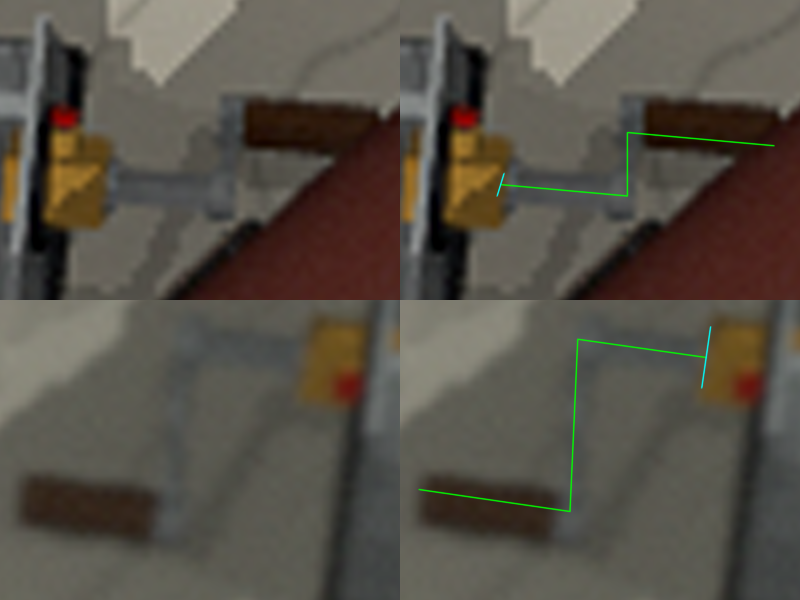

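The flange sits against the brass at (110,183) in the top panel with no visible gap. The handle matches about 1.0 rad, well past 45°, and the arm is clear. Handing in.

```bash
python3 -c "
from plant import robot
print(robot.job_done())"
```

```text
the job is handed in; nothing more can be done
None
```

I handed the job in at about 26 s, though the call returned no verdict: the crank clicked past the plunger to a hard stop (peak push about 25 N), the handle is swung to about 1.0 rad (58°) below level with the roller turned, and the arm is clear; full seating rests on the click and stop, as the pictures can't resolve the 1.5 mm limit.

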